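Clear the blue taped field and tip the cutlery case over into it

ROBOT

A 6-joint arm with a two-finger parallel gripper is mounted at the origin on the work surface. World frame = base frame: x ahead of the robot, y to its left, z up, the work surface at z = 0. Lengths are in mm, angles in degrees, forces in N, time in s.
With the tool pointing down it reaches from about 275 to 725 mm from the base axis. Payload 15.9 kg.
Tool frame: the origin (TCP) lies at the very end of the fingers, on their centre line; the grasp point (between the pads) lies 19 mm behind it; x points along the fingers, y is the direction in which the jaws open and shut, and the axes are right-handed (so a half turn about x gives the same grasp; the last joint's range is limited). The gripper opens to 85 mm and grips with 20 to 120 N. Pads are 22 mm wide; open, the fingers measure 114 mm over their backs; the gripper's body (76 mm by 85 mm) begins 54 mm behind the grasp point. The pads swing forward as they close: fully open they stand 13 mm farther back than shut.
Start: joints at [-69.041, 12.198, -1.971, 75.831, 0, 90], TCP at [178.841, -466.906, 231.306] pointing down, gripper open.
Joint ranges: [-170.91, 170.91], [-42.67, 98.43], [-65.05, 77.54], [-120.47, 116.71], [-90, 82.35], [-180, 180]. Speed limits (degrees/s): [108.29, 108.29, 136.94, 147.25, 180, 180].

INTERFACE

Orientations are given as a 3x3 rotation matrix whose columns are the frame's x, y, z axes.
In Python, from cell import manip gives the robot as it stands. Calls block until the motion is done:
- manip.goto(position, orientation): joint-space move of the TCP to a pose.
- manip.move_l(position, rotation=None, feed=150, threshold=None): straight line of the TCP; rotation=None keeps the orientation; feed is the mean speed in mm/s. With threshold (N) it stops when the force on the tool has changed by that much, and returns True; else False.
- manip.move_joints(angles): joint-space move.
- manip.move_gripper(opening, squeeze=None): finger opening in mm; squeeze is the grip in N (None keeps the last); returns when the fingers have stopped.
- manip.hold(seconds).
- manip.inverse_kinematics(position, orientation): joint angles nearest the present ones, or None.
- manip.grab_frame(name): name is "side" or "top"; returns a dict with "color" (420x560x3 uint8, red, green, blue), "fovy" (degrees; the focal length in pixels is half the picture's height over the tangent of half this angle, whatever the lens; pixels are square), "cx", "cy" (the principal point, pixels), "xyz" and "attitude" of the camera in the world. Camera axes: x right, y up, looking along -z (the intrinsics and any distortion apply to the point x, -y, -z); pixel columns grow to the right and rows downward; lengths in mm; the calibration is good to about 2 mm. A picture is of the moment at which its call begins. There is no depth.
A pose or a line that the arm cannot do raises manip.MotionError and nothing moves.
- manip.hand_in(): hands the job in, once; it reports no verdict.
Readings, each from a call of its own:
- manip.current_time(): time.
- manip.current_qpos(): joint angles.
- manip.current_dq(): joint speeds.
- manip.current_joint_efforts(): joint torques, N m.
- manip.current_eef_pos(): TCP position.
- manip.current_tool_rot(): TCP orientation.
- manip.current_contact_force(): force on the tool from outside, world axes, zero at the start.
- manip.current_torque(): the same for the moment, N m.
- manip.current_width(): finger opening in mm.
Only numpy, scipy, OpenCV 4.12 (cv2) and the standard library are available. Lean on these libraries where they do the work, as an engineer would, in place of code of your own. Each camera call takes 0.05 s, during which the arm holds its last target. There are 200 camera calls.

TASK

We are sorting for the move: first slide the roll of packing tape out of the blue tape outline onto the bare tabletop, flat on the table all the way, then tip over the standing maroon cutlery case with a push near its top, so that it comes down flat inside the blue outline straight away (lying on the tape is fine, sticking out past it is not). Use the fingers only to push: pick nothing up, and leave everything else where it is.

Things in the scene. Friction and masses are not known exactly. Their poses are not given: they have to be found in the camera images.
- case: Maroon cutlery case, brass corners, silver knife, fork and spoon on both faces: a closed rigid box 160 wide (its x) x 55 thick (its y) x 180 mm tall (its z), about 0.55 kg, standing on a 160 mm edge astride the border of the two outlines. Origin: centre of its underside. Blue lies on its +y or its -y side (changes); it tips that way about its lower edge there. Lying, its z axis is level.
- case_center (a point): Centre of the case, 90 mm above its underside (90 mm high standing, 27 mm lying). Pushed square to its face 20 to 40 mm below the top, the case tips without sliding and falls by itself once leaned about 17 degrees (top pushed about 55 mm); it then lies with 180 mm reaching out from the lower edge it tipped about.
- case_corner0 (a point): corner of the cutlery case halfway through its thickness, in the case's frame at (-80, 0, 0) mm; it tells, with the other three corners, whether the lying case is inside the outline
- case_corner1 (a point): corner of the cutlery case halfway through its thickness, in the case's frame at (80, 0, 0) mm; it tells, with the other three corners, whether the lying case is inside the outline
- case_corner2 (a point): corner of the cutlery case halfway through its thickness, in the case's frame at (-80, 0, 180) mm; it tells, with the other three corners, whether the lying case is inside the outline
- case_corner3 (a point): corner of the cutlery case halfway through its thickness, in the case's frame at (80, 0, 180) mm; it tells, with the other three corners, whether the lying case is inside the outline
- tape_roll: Roll of brown packing tape lying flat inside the blue outline: a ring 104 mm outside diameter, 48 mm high, with an open core 76 mm in diameter; about 0.22 kg. Origin at the centre of its underside, z up. Loose: it can be pushed from outside or dragged with shut fingertips put down into the core.
- blue_outline: Rectangle of blue painter's tape stuck flat on the table (no height), 220 mm along its x and 250 mm along its y over the outer edges of the tape, tape 20 mm wide. Origin at its centre; axes nearly parallel to those of the case. One of its 220 mm sides runs just under the standing case, about under the case's middle.
- white_outline: Same rectangle in white tape on the other side of the case, the field for things to give away; origin at its centre. A mug and a small carton stand in it and stay there.
- mug: white mug, 80 mm across, 90 mm high, handle to its +y, standing in the white outline; origin at the centre of its underside; to be left alone
- bulb_carton: small white and yellow bulb carton 55 x 55 x 85 mm, standing in the white outline; origin at the centre of its underside; to be left alone
- spray_can: dark blue spray can with a yellow band and a red cap, 54 mm across, 181 mm high, standing at the left (+y) of the work; origin at the centre of its underside; to be left alone
- parts_box: flat clear-lidded box of small parts 120 x 170 x 51 mm, lying at the right (-y) of the work; origin at the centre of its underside; to be left alone
- paperback: green paperback 112 x 178 x 25 mm lying at the left (+y) of the work; origin at the centre of its underside; to be left alone
- green_brush: green hand brush, head 45 x 140 mm, handle towards its +y, 52 mm high, lying beyond the work, at the back; origin under the centre of its head; to be left alone
There are look-alikes about, which are no part of the job. Of the things that look like the case, the smaller one is meant.

How it is judged:
By the outcome, as a careful person would: the job done as asked, in the order asked, and still so for the second after the job is handed in, with the robot touching nothing.
It also fails if it takes over 54 s, if anything falls off the work surface, if the arm or the gripper's body presses on something with over 40 N, if the wrist force passes 120 N, or if a joint passes its speed limit or range.

## Working session

There is one attempt and no reset: what is moved stays moved. The work goes in short steps, each a Python script; the robot and the scene stay as the last script left them, time stands still between calls to the robot, and variables do not carry over. Pictures are saved under pics/ and viewed, about 8 in all and at most 12, crops included, and the job is handed in when it is done.

```bash
mkdir -p pics; ls; python3 - <<'E'
from cell import manip
import cv2
for n in("top","side"):
    f=manip.grab_frame(n)
    print(n,{k:(v if k!="color" else v.shape) for k,v in f.items()})
    cv2.imwrite(f"pics/{n}0.png",f["color"][:,:,::-1])
print(manip.current_time())
E
```

```text
pics
top {'color': (420, 560, 3), 'fovy': 49.641486911414475, 'cx': 272.921424099889, 'cy': 208.8634859787586, 'xyz': array([ 486.31341505,   -6.21945312, 1283.7160098 ]), 'attitude': array([[ 0.02359069,  0.99812607, -0.05646077],
       [-0.9997072 ,  0.02385691,  0.00404574],
       [ 0.00538514,  0.0563488 ,  0.99839662]])}
side {'color': (420, 560, 3), 'fovy': 45.244163617211186, 'cx': 278.3620239862801, 'cy': 204.97321854596942, 'xyz': array([  69.834676  ,  716.85093888, 1202.87531202]), 'attitude': array([[-8.28805476e-01,  4.38783717e-01, -3.47203588e-01],
       [-5.59536439e-01, -6.50689669e-01,  5.13343868e-01],
       [-6.74857318e-04,  6.19735269e-01,  7.84810640e-01]])}
0.1
```

View pics/top0.png

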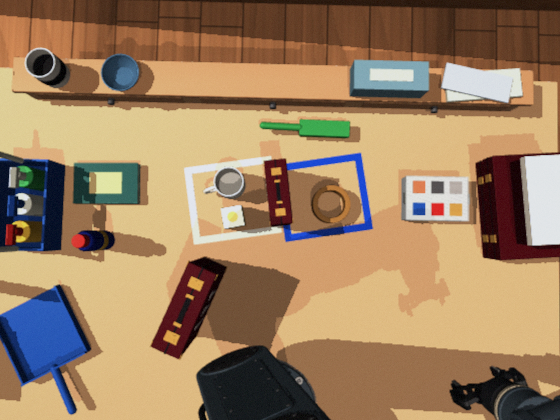

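View pics/side0.png

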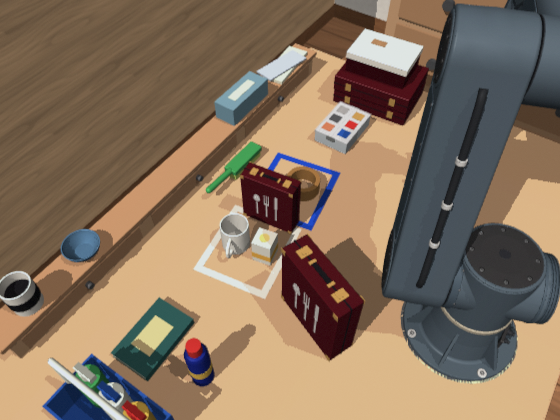

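The views agree on the layout: image up is +x and image left is +y in the top picture.

- **Case candidates (top view):** the standing case at (278,192), a standing case at (190,305), and a large flat briefcase at (520,205).
- **Which is meant:** the one at (278,192). It is smaller and stands astride the blue/white border.
- **Blue outline:** on the right (-y), with the roll at (331,204) inside it.

Next I measure, and confirm the case in one enlarged crop.

```bash
cat > h.py <<'E'
import numpy as np, cv2
from cell import manip
def frame(n,name=None):
    f=manip.grab_frame(n)
    if name: cv2.imwrite(f"pics/{name}.png",f["color"][:,:,::-1])
    f["hsv"]=cv2.cvtColor(f["color"],cv2.COLOR_RGB2HSV); return f
def ray(f,uv):
    uv=np.atleast_2d(np.asarray(uv,float)); F=f["color"].shape[0]/2/np.tan(np.radians(f["fovy"]/2))
    d=np.c_[(uv[:,0]-f["cx"])/F,-(uv[:,1]-f["cy"])/F,-np.ones(len(uv))]
    return d@np.array(f["attitude"]).T
def onz(f,uv,z=0.):
    d=ray(f,uv); c=np.array(f["xyz"]); return (c+d*((z-c[2])/d[:,2])[:,None])[:,:2]
def mask(f,lo,hi,roi):
    m=cv2.inRange(f["hsv"],np.array(lo),np.array(hi)); k=np.zeros_like(m); x0,y0,x1,y1=roi
    k[y0:y1,x0:x1]=m[y0:y1,x0:x1]; return k
def hull(m): return cv2.convexHull(cv2.findNonZero(m))[:,0].astype(float)+0.0
def rect(p): # minAreaRect in mm
    c,s,a=cv2.minAreaRect(p.astype(np.float32)); return np.round(c,1),np.round(s,1),round(a,1)
E
python3 - <<'E'
from h import *
t=frame("top"); s=frame("side")
np.set_printoptions(precision=1,suppress=True)
b=mask(t,(110,150,90),(130,255,255),(255,140,385,250))
print("blue hull rect",rect(onz(t,hull(b))), onz(t,cv2.boxPoints(cv2.minAreaRect(hull(b).astype(np.float32)))))
w=mask(t,(0,0,200),(180,60,255),(175,145,300,250)); print("white",rect(onz(t,hull(w))))
# case top: dark maroon or brass, on z=180
m=mask(t,(0,80,20),(12,255,110),(255,150,300,235))|mask(t,(160,80,20),(180,255,110),(255,150,300,235))
m=cv2.morphologyEx(m,cv2.MORPH_CLOSE,np.ones((7,7)))
print("case px",cv2.minAreaRect(hull(m).astype(np.float32)),"z180",rect(onz(t,hull(m),180)), onz(t,cv2.boxPoints(cv2.minAreaRect(hull(m).astype(np.float32))),180))
r=mask(t,(8,120,60),(18,255,170),(300,175,360,230)); r=cv2.morphologyEx(r,cv2.MORPH_OPEN,np.ones((3,3)))
p=hull(r); print("roll px",cv2.minEnclosingCircle(p.astype(np.float32)),"z48",cv2.minEnclosingCircle(onz(t,p,48).astype(np.float32)))
for n,lo,hi,roi,z in(("mugrim",(0,0,140),(180,40,255),(213,165,246,200),90),):
    pass
print("mug~",onz(t,(230,180),90),"parts near edge",onz(t,[(403,177),(403,220)],51),"carton",onz(t,(232,217),85))
big=cv2.resize(t["color"][135:260,165:390,::-1],None,fx=3.5,fy=3.5,interpolation=cv2.INTER_CUBIC)
for q,c in((b,(255,255,0)),(m,(0,255,0)),(r,(0,0,255))):
    h=((hull(q)-[165,135]+.5)*3.5).astype(np.int32); cv2.polylines(big,[h],True,c,1)
cv2.imwrite("pics/crop1.png",big)
E
```

```text
blue hull rect (array([ 597. , -152.9]), array([217.1, 246.9]), 9.6) [[ 683.6  -13.7]
 [ 725.  -259. ]
 [ 510.1 -292.3]
 [ 469.6  -49.1]]
white (array([583.2, 105.2]), array([221.8, 251.8]), 9.3)
case px ((277.6280212402344, 192.8612823486328), (66.831787109375, 23.153200149536133), 83.8844985961914) z180 (array([588.5, -21.2]), array([163.7,  56.5]), 7.3) [[665.8  17.5]
 [673.3 -38.8]
 [511.  -59.7]
 [503.7  -3.9]]
roll px ((324.5423583984375, 202.0), 36.487457275390625) z48 ((578.3161010742188, -151.437744140625), 99.58702087402344)
mug~ [[627.5 104.1]] parts near edge [[ 651.8 -364.7]
 [ 534.2 -365.6]] carton [[530.   96.4]]
```

View pics/crop1.png

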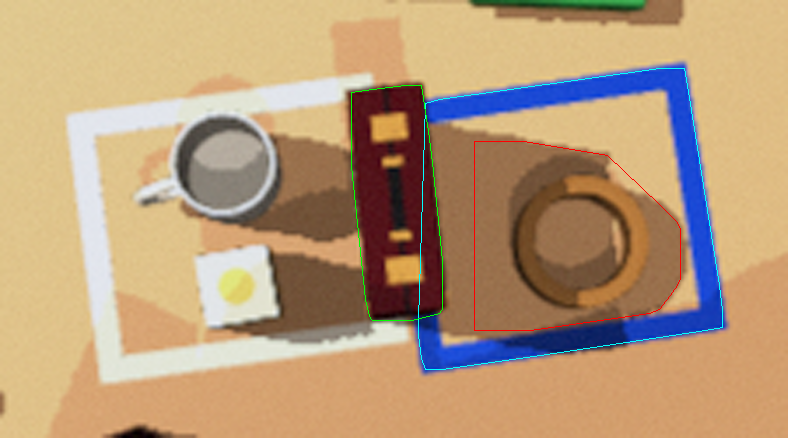

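The crop confirms the case. It has a brass-cornered top, and at z=180 it measures 163.7 x 56.5 mm against the given 160 x 55. Blue measures 217 x 247 (given 220 x 250). The roll circle spans crop columns 512–648 and rows 176–308, which gives top pixel (330.5,203.6) and about 104 mm at z=48; the red mask hull took in shadow, so I ignore it.

Predicted fall: the lying centre sits about (9,14) mm off the blue centre with about 2° relative yaw, so it fits with at least 15 mm of margin. The roll can't go toward -y because the gap to the parts box is too narrow. I'll drag it from inside the core toward the robot, where the table is bare.

```bash
cat >> h.py <<'E'
def down(deg): # tool down, jaw axis at deg in the table plane; nearest of two half-turns is chosen by ik
    a=np.radians(deg); x=np.array([0,0,-1.]); y=np.array([np.cos(a),np.sin(a),0]); return np.c_[x,y,np.cross(x,y)]
def best(pos,deg):
    q=np.array(manip.current_qpos()); c=[]
    for d in(deg,deg+180):
        k=manip.inverse_kinematics(pos,down(d))
        if k is not None: c.append((np.abs(np.array(k)-q).max(),d,np.round(k,1)))
    c.sort(key=lambda e:e[0]); print(c); return down(c[0][1])
E
python3 - <<'E'
from h import *
np.set_printoptions(precision=1,suppress=True)
t=frame("top"); c=onz(t,(330.5,203.6),48)[0]; print("roll",c)
a=np.radians(9.5); u=-np.array([np.cos(a),np.sin(a)])
assert 540<c[0]<610 and -190<c[1]<-130
manip.move_gripper(0)
R=best([*c,240],99.5)
manip.goto([*c,240],R)
print("down stop:",manip.move_l([*c,8],feed=150,threshold=15), manip.current_eef_pos(), manip.current_contact_force())
e=c+u*205
print(manip.move_l([*e,8],feed=80), manip.current_eef_pos(), manip.current_contact_force())
manip.move_l([*(e-u*12),8],feed=60)
manip.move_l([*(e-u*12),200],feed=200)
print(manip.current_time())
frame("top","top1")
E
```

```text
roll [ 574.3 -168. ]
[(np.float64(64.19549539101074), 279.5, array([-16.3,  24.3,  16. ,  81.7,   0. , 154.2])), (np.float64(115.80450460898929), 99.5, array([-16.3,  24.3,  16. ,  81.7,   0. , -25.8]))]
down stop: False [ 574.8 -168.1    8.7] [ 0.2 -0.3 -0. ]
False [ 372.5 -201.9    8.1] [ 4.7 -0.   4.2]
8.6833
```

View pics/top1.png

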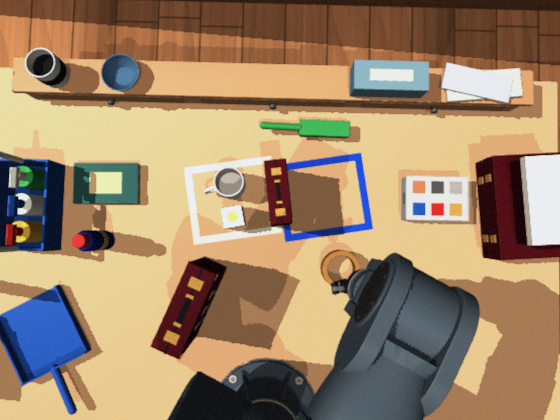

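The roll now lies flat at about (340,267), with its rim roughly 30 mm clear of the blue edge (row ~236). The case is still at (278,192). Now the push.

```bash
python3 - <<'E'
from h import *
np.set_printoptions(precision=1,suppress=True)
c=np.array([590,-21.2]); a=np.radians(7.3); p=np.array([np.sin(a),-np.cos(a)])
s=c-p*75
R=best([*s,260],7.3)
manip.move_l([*manip.current_eef_pos()[:2],270],feed=250)
manip.goto([*s,270],R)
manip.move_gripper(60)
print(manip.move_l([*s,142],feed=150,threshold=15),manip.current_eef_pos())
print("contact",manip.move_l([*(c-p*20),142],feed=40,threshold=1.5),(np.array(manip.current_eef_pos())[:2]-c)@p, manip.current_contact_force())
for d in np.arange(-20,36,10):   # finger centre along push direction, from case centre
    if d>(np.array(manip.current_eef_pos())[:2]-c)@p+3:
        manip.move_l([*(c+p*d),142],feed=50); print(d,manip.current_contact_force(),manip.current_torque())
frame("side","side2")
print(manip.current_time())
E
```

```text
[(np.float64(55.06723511874769), 7.3, array([ 5.2, 22.4, 16. , 83.6,  0. , 87.9])), (np.float64(235.0672351187477), 187.3, array([  5.2,  22.4,  16. ,  83.6,   0. , -92.1]))]
False [580.9  53.2 142.9]
contact False -20.18134126148449 [-0.3  0.8  1.1]
-10 [ 0.7  3.4 -1.3] [0.7 0.1 0.1]
0 [ 1.  -0.2 -0.3] [-0. -0. -0.]
10 [-0.3  1.2 -0.3] [-0. -0.  0.]
20 [ 0.8 -0.9 -0.4] [0. 0. 0.]
30 [-0.9  0.7  0.4] [-0.  -0.1 -0. ]
15.3083
```

View pics/side2.png

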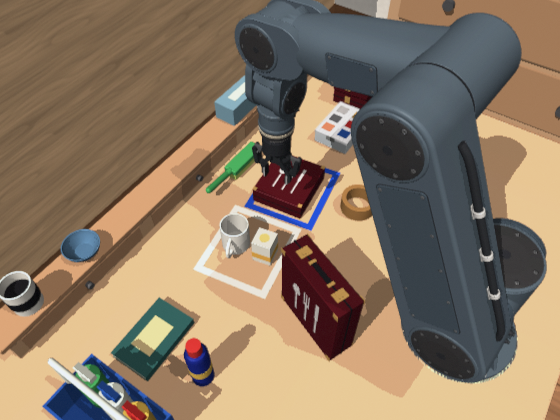

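The case is down and lying flat, and the fingers are free of it. I'll lift, go back to the start pose and check.

```bash
python3 - <<'E'
from h import *
np.set_printoptions(precision=1,suppress=True)
e=manip.current_eef_pos(); manip.move_l([e[0],e[1],280],feed=200)
manip.move_joints([-69.041,12.198,-1.971,75.831,0,90])
t=frame("top"); 
b=mask(t,(110,150,90),(130,255,255),(255,140,385,250))
print("blue",rect(onz(t,hull(b))),onz(t,cv2.boxPoints(cv2.minAreaRect(hull(b).astype(np.float32)))))
m=mask(t,(0,80,20),(12,255,130),(268,150,375,245))|mask(t,(160,80,20),(180,255,130),(268,150,375,245))
m=cv2.morphologyEx(cv2.morphologyEx(m,cv2.MORPH_CLOSE,np.ones((7,7))),cv2.MORPH_OPEN,np.ones((5,5)))
print("case z55",rect(onz(t,hull(m),55)))
print(onz(t,cv2.boxPoints(cv2.minAreaRect(hull(m).astype(np.float32))),55))
print(manip.current_time(),manip.current_contact_force())
big=cv2.resize(t["color"][115:305,165:410,::-1],None,fx=3.1,fy=3.1,interpolation=cv2.INTER_CUBIC)
for q,c in((b,(255,255,0)),(m,(0,255,0))):
    cv2.polylines(big,[((hull(q)-[165,115]+.5)*3.1).astype(np.int32)],True,c,1)
cv2.imwrite("pics/crop2.png",big)
E
```

```text
blue (array([ 597.1, -152.4]), array([217. , 247.5]), 9.7) [[ 683.3  -12.3]
 [ 725.7 -258.1]
 [ 510.8 -292.2]
 [ 469.4  -48.5]]
case z55 (array([ 606.4, -148.7]), array([159.2, 191.9]), 7.4)
[[ 672.8  -43.4]
 [ 698.3 -234.7]
 [ 540.1 -253.8]
 [ 515.   -63.8]]
18.3167 [-0.1  0.3  0.5]
```

View pics/crop2.png

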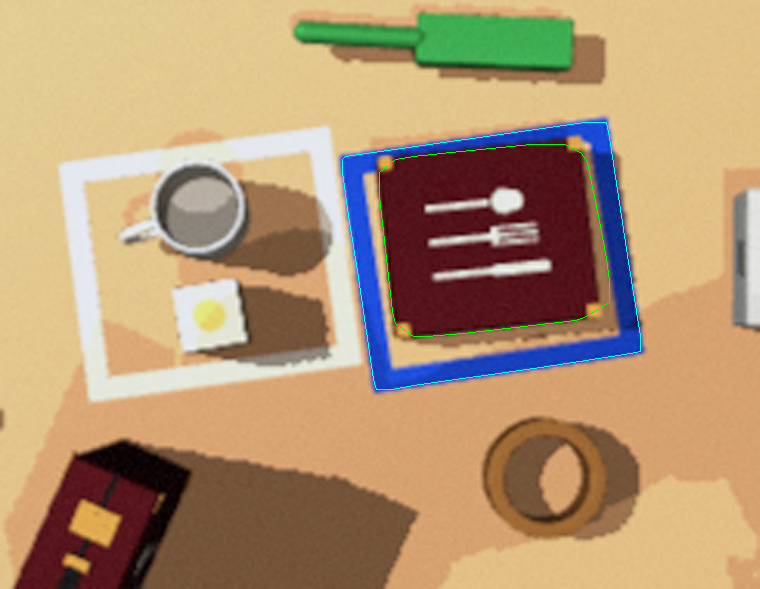

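The crop shows the case lying flat at crop pixels (378–610, 143–337), wholly within the blue outer edge (342–642, 119–391). The roll is flat on bare table at (545,478), clear of the tape. The mug, carton and brush are in place, and the contact force is about 0.

```bash
python3 - <<'E'
from h import *
B=np.array([597.1,-152.4]); a=np.radians(9.6); M=np.array([[np.cos(a),np.sin(a)],[-np.sin(a),np.cos(a)]])
P=np.array([[672.8,-43.4],[698.3,-234.7],[540.1,-253.8],[515,-63.8]])
print(np.round((P-B)@M.T), "limits 110,125"); 
print(manip.hand_in(),manip.current_time())
E
```

```text
[[ 93.  95.]
 [ 86. -98.]
 [-73. -90.]
 [-66. 101.]] limits 110,125
the job is handed in; nothing more can be done
the job is handed in; nothing more can be done
```

The job is done and handed in. The robot clock read 18.3 s of the 54 s allowed at the last check, just before hand-in; the hand-in itself reports no verdict.

- **Roll:** I dragged it flat with shut fingertips inside its core. It now lies on bare table on the robot side of the blue outline, with its rim about 30 mm clear of the tape.
- **Case:** one push near its top tipped the smaller maroon case (the one astride the border), and it came down flat inside the blue outline.

**Last checks**
- **Fit:** all four measured corners of the lying case are inside the outline. They reach at most 93 mm of 110 along x and 101 mm of 125 along y.
- **Surroundings:** the mug, carton and brush looked unmoved in the last picture. I did not measure their positions or recheck the can, paperback and parts box after the push. The robot was touching nothing.

**Checks that disagreed**
- The lying case measured about 192 mm long instead of 180, probably because the mask took in a visible side face or some shadow. The true margins should be a little larger.
- The 1.5 N contact stop never triggered before the case tipped, and the forces I printed along the push stayed under 4 N.
- The first colour mask for the roll picked up shadow, so I located the roll from its visible rim instead.

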